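# Fit the spacer and hold the last tile flush on a tiled candle stand

## Task

Put the red-marked reject spacer from the rack into the grey scrap bin and let go of it. Then stand the good, unmarked spacer upright in the one gap beside the white middle tile that is wide enough for it, right down on the wooden stand and within the length of the gap, and let go of it. Finally press the springy white middle tile down with the fingers until it is flush with the two blue tiles, and finish while still holding it pressed there; leave everything else on the table where it is.

Things in the scene. Friction and masses are not known exactly. Their poses are not given: they have to be found in the camera images.
- reject_center (a point): Centre of the reject spacer: a yellow upright slab 60 (its x) x 10 (its y) x 60 mm (z up), 45 g, with a red top 14 mm and a red dot on each face. Starts standing in one of the rack's two slots, 12 mm deep, its top 48 mm clear: grip it there across its thickness. Point 30 mm above its underside.
- spacer_center (a point): Centre of the good spacer: the same yellow slab, 60 (x) x 10 (y) x 60 mm (z up), 45 g, with no red on it. Starts standing in the other slot of the rack. In the gap its lower 12 mm is beside the blue tile and its lower 18 mm beside the raised white tile: grip it in its top half. Point 30 mm above its underside.
- rack: Fixed wooden rack, 90 (x) x 160 (y) x 24 mm, origin at the centre of its underside. Two slots 72 x 16 mm, 12 mm deep, at y = +40 and -40 mm of its frame, long along its x. It and the bin change sides.
- bin: Fixed grey open scrap bin, 140 x 140 x 60 mm outside, walls 4 mm, origin at the centre of its underside.
- stand: Fixed dark wooden stand, slab 130 (x) x 290 (y) x 14 mm, origin under its centre. Three tiles in a row along its y: white in the middle, a blue one centred at y = +90 and one at -90 mm (sides change), blue tops 26 mm above the origin. Gaps between them run 100 mm along x, floor at z = 14 mm.
- slim_tile_top (a point): Top centre of the slim blue tile, 100 (x) x 70 mm (y), fixed. Between it and the white tile is the wide gap, 15 mm, centred 47.5 mm from the stand's centre along the stand's y, towards this tile.
- broad_tile_top (a point): Top centre of the broad blue tile, 100 (x) x 86 mm (y), fixed. The gap between it and the white tile is 7 mm, too narrow.
- tile_top (a point): Top centre of the white middle tile, 100 (x) x 80 mm (y) x 8 mm thick; it starts standing 6 mm proud of the blue tiles on a springy bed and springs back when let go.
- tile (a joint): How far the white tile is pressed down, m: 0 proud, 0.006 flush, where it meets a stop. The push needed rises from about 3 N to 9 N (1 N/mm).
- bowl_a: White two-lugged candle bowl with wax, 120 mm across, 55 mm high, loose; leave alone. Origin under its centre.
- bowl_b: Another such bowl; leave alone.
- oil: Small amber bottle, 38 mm across, 85 mm high, loose; leave alone.
- tin: Low metal tin, 60 mm across, 35 mm high, loose; leave alone.
- jar: Glass jar, 60 mm across, 70 mm high, loose; leave alone.
- pillar: White pillar candle, 50 mm across, 60 mm high, loose; leave alone.
Mind the look-alikes: they are no part of the job. What is shaped like the part that bears reject_center but black or turquoise is not meant.

How it is judged:
By the outcome, as a careful person would: the job done as asked, in the order asked, and still so for the second after the job is handed in, while the arm keeps its last pose, push and grip.
It also fails if it takes over 62 s, if anything falls off the work surface, if the arm or the gripper's body presses on something with over 40 N, if the wrist force passes 120 N, or if a joint passes its speed limit or range.

## Robot

A 6-joint arm with a two-finger parallel gripper is mounted at the origin on the work surface. World frame = base frame: x ahead of the robot, y to its left, z up, the work surface at z = 0. Lengths are in m, angles in rad, forces in N, time in s.
With the tool pointing down it reaches from about 0.35 to 0.85 m from the base axis. Payload 8.1 kg.
Tool frame: the origin (TCP) lies on the mounting face of the last link; the fingertips stand 186 mm ahead of it and the grasp point (between the pads) lies 167 mm ahead of it; z points along the fingers, y is the direction in which the jaws open and shut (so a half turn about z gives the same grasp; the last joint's range is limited). The gripper opens to 93 mm and grips with 3 to 60 N. Pads are 15 mm wide; open, the fingers measure 128 mm over their backs; the gripper's body (75 mm by 188 mm) begins 65 mm behind the grasp point.
Start: joints at [1.242, 0.13, 1.488, -0, 1.523, -0.085], TCP at [0.145, 0.582, 0.405] pointing down, gripper open.
Joint ranges: [-2.96, 2.96], [-0.89, 2.26], [0.02, 2.5], [-1.34, 4.48], [0, 2.73], [-2.66, 2.66]. Speed limits (rad/s): [2.39, 2.39, 2.79, 3.14, 3.14, 3.14].

## Interface

Orientations are given as a rotation vector (axis times angle).
In Python, from plant import robot, read_camera, spotter gives the robot as it stands.
- The arm moves only by the tool arm_command, never from a script. Its arguments are lists of equal length, an entry for each row: "xyz": the shift along the world's x, y, z in cm, a list of three; "turn": the turn, a rotation vector about the world's x, y, z in rad, a list of three. A call has 1 to 12 rows; each row shifts and turns the commanded pose from where the row before left it; what a row does not reach is not made up. A row lasts 1/8 s, in which the tool goes at most 62.5 mm and 10.7 degrees, less where a joint would pass 70% of its speed; a pose out of reach is approached as far as the arm can. A call is refused whole if a number of a shift passes 6.25 or a number of a turn 0.188, either way. A call with a gripper value outside its range is refused whole. "gripper" is the finger opening in cm, from 0 to 9.3, set as the call begins (left out, the last holds). The fingers move at their own pace and stop on an object; "force" is the grip in N (left out, the last holds). Time passes only in rows, so rows that do not move let the fingers close. It gives the time, the measured TCP pose, the force and the opening at its end, in the units of the state.
- robot.read_state(): the state, without advancing time (a new reading comes with each control period).
- read_camera(name): name is "scene" or "top"; returns a dict with "frame" (384x512x3 uint8, red, green, blue), "z_map" (384x512 float32, m along the optical axis (not along the pixel's ray), 0 where there is no reading), "fx", "fy", "cx", "cy" (pixels), "eye" and "orientation" of the camera in the world. Camera axes: x right, y down, z forward; pixel columns grow to the right and rows downward; lengths in m; the calibration is good to about 2 mm. A picture is of the moment at which its call begins.
- robot.close_job(): hands the job in, once; it reports no verdict.
Trained networks look in a picture, given as the dict that the camera call returned (one of the last four; its "shot" number tells which), for a name from the list of things; names that differ only in an ending like _2 or _b are one class to them, and where a whole thing is asked for, a point or a joint stands for the part that bears it (a point fixed in the world has none). Each returns a list of dicts, best first, with "confidence" (0 to 1); they miss things now and then, are a little off and sometimes report something else, mostly with a low value. They report only what shows in the picture. A call takes as long as a camera call. They do not tell look-alikes from the thing itself.
- spotter.masks_of(picture, query): "pixels" (384x512 bool, what is visible of it) and "centre" ([row, column] in pixels, amid what is visible of it).
The state is a dict: "t": time; "q": joint angles; "dq": joint speeds; "joint_torque": joint torques, N m; "tool_pos": TCP position; "orientation": TCP orientation; "force": force on the tool from outside, world axes, zero at the start; "wrist_torque": the same for the moment, N m; "opening": finger opening in m.
Only numpy, scipy, OpenCV 4.12 (cv2) and the standard library are available. Lean on these libraries where they do the work, as an engineer would, in place of code of your own. Each camera call takes 0.05 s, during which the arm holds its last target. There are 200 camera calls.

## Working session

There is one attempt and no reset: what is moved stays moved. The work goes in short steps, Python scripts to look and compute and a tool call to move; the robot and the scene stay as the last step left them, time stands still between calls to the robot, and variables do not carry over. Pictures are saved under pics/ and viewed, about 8 in all and at most 12, crops included, and the job is handed in when it is done.

Besides the shell and the picture viewer there is one more tool, called as name(argument=value, ...) on one line, values as JSON. arm_command: Moves the arm, as the interface text tells. Its arguments: {"type":"object","properties":{"xyz":{"type":"array","items":{"type":"array","items":{"type":"number"}}},"turn":{"type":"array","items":{"type":"array","items":{"type":"number"}}},"gripper":{"type":"number"},"force":{"type":"number"}},"required":["xyz","turn"]}

```bash
mkdir -p pics; cat > h.py <<'E'
import numpy as np, cv2
from plant import robot, read_camera, spotter
from scipy.spatial.transform import Rotation as R
def rot(c):
    o=np.array(c["orientation"],float)
    return o if o.shape==(3,3) else (R.from_rotvec(o).as_matrix() if o.size==3 else R.from_quat(o).as_matrix())
def cloud(c):
    v,u=np.mgrid[0:384,0:512]; z=c["z_map"]
    p=np.stack([(u-c["cx"])/c["fx"]*z,(v-c["cy"])/c["fy"]*z,z],-1)
    w=p@rot(c).T+np.array(c["eye"]); w[z==0]=np.nan
    return w
def save(c,n,box=None,s=1):
    f=c["frame"][...,::-1]
    if box: r0,r1,c0,c1=box; f=f[r0:r1,c0:c1]
    cv2.imwrite("pics/"+n,cv2.resize(f,None,fx=s,fy=s,interpolation=cv2.INTER_CUBIC))
E
python3 - <<'E'
from h import *
a=read_camera("top"); b=read_camera("scene")
f=np.vstack([a["frame"],b["frame"]])
save(a,"top1.png",s=1.5); save(b,"sc1.png",s=1.5)
print(a["orientation"],a["eye"],b["orientation"],b["eye"],a["fx"],a["cx"],a["cy"]); print(robot.read_state())
w=cloud(a)
for n in["reject_center","rack","bin","stand","tile_top","slim_tile_top","broad_tile_top","bowl_a","oil","tin","jar","pillar"]:
    for d in spotter.masks_of(a,n)[:4]:
        print(n,round(d["confidence"],2),np.round(d["centre"]),np.round(np.nanmedian(w[d["pixels"]],0),3),d["pixels"].sum())
E
```

```text
[-2.15784828  2.19226626 -0.10916339] [0.42193608 0.00668026 1.80967922] [-2.08740669 -0.8284443   0.40775602] [ 1.37321716 -0.84800078  0.9478698 ] 481.82663176747985 252.6639825986836 193.26913565556004
{'t': 0.1, 'q': array([ 1.24163473e+00,  1.31065963e-01,  1.48918641e+00, -3.44283968e-05,
        1.52302878e+00, -8.54058567e-02]), 'dq': array([-0.00116928, -0.00359238, -0.00304483,  0.00060031, -0.00064611,
        0.00129699]), 'joint_torque': array([ 1.66422938e-03, -5.61334026e+01, -4.93100488e+01,  7.70975905e-02,
        2.88380828e-02, -8.70274698e-05]), 'tool_pos': array([0.14472678, 0.58205876, 0.40379506]), 'orientation': array([-3.81902513e-01, -3.11797630e+00,  2.60636400e-03]), 'force': array([-0.48429016, -0.4325826 , -0.12968095]), 'wrist_torque': array([-0.02145164, -0.03715998,  0.03535394]), 'opening': 0.09316929918696931}
reject_center 0.6 [243. 351.] [ 0.406 -0.365  0.046] 118
reject_center 0.48 [210. 352.] [ 0.525 -0.366  0.063] 114
reject_center 0.39 [179. 379.] [ 0.627 -0.462  0.05 ] 108
rack 0.76 [207. 338.] [ 0.522 -0.33   0.023] 922
bin 0.56 [220. 163.] [0.506 0.333 0.006] 1569
stand 0.6 [205. 241.] [0.561 0.009 0.015] 1025
tile_top 0.86 [199. 253.] [0.563 0.002 0.031] 581
slim_tile_top 0.97 [207. 225.] [0.55  0.092 0.025] 532
bowl_a 0.93 [146. 235.] [0.77  0.055 0.037] 945
bowl_a 0.57 [144. 279.] [ 0.78  -0.101  0.037] 955
bowl_a 0.19 [198. 278.] [ 0.576 -0.087  0.025] 645
oil 0.45 [162. 186.] [0.705 0.243 0.057] 109
oil 0.44 [145. 235.] [0.77  0.055 0.037] 971
tin 0.45 [157. 322.] [ 0.729 -0.264  0.033] 208
jar 0.8 [246. 126.] [0.402 0.455 0.067] 231
pillar 0.53 [247. 392.] [ 0.378 -0.499  0.057] 212
```

View pics/top1.png

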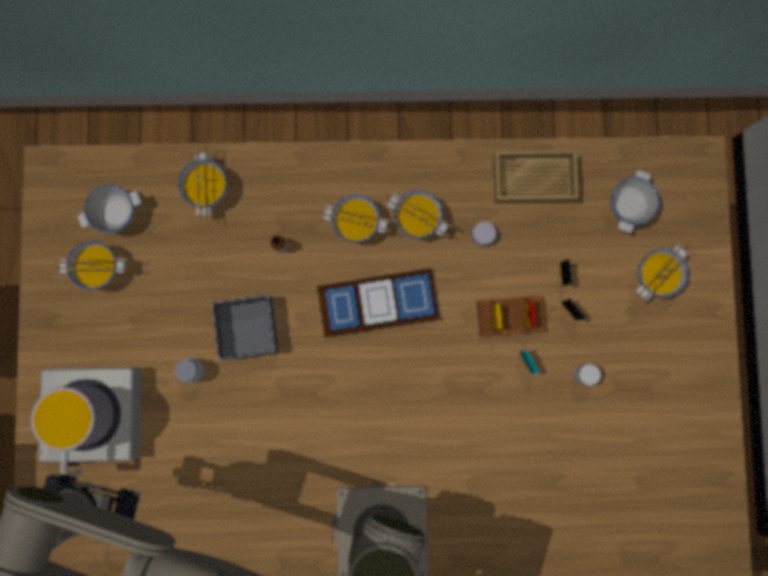

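View pics/sc1.png

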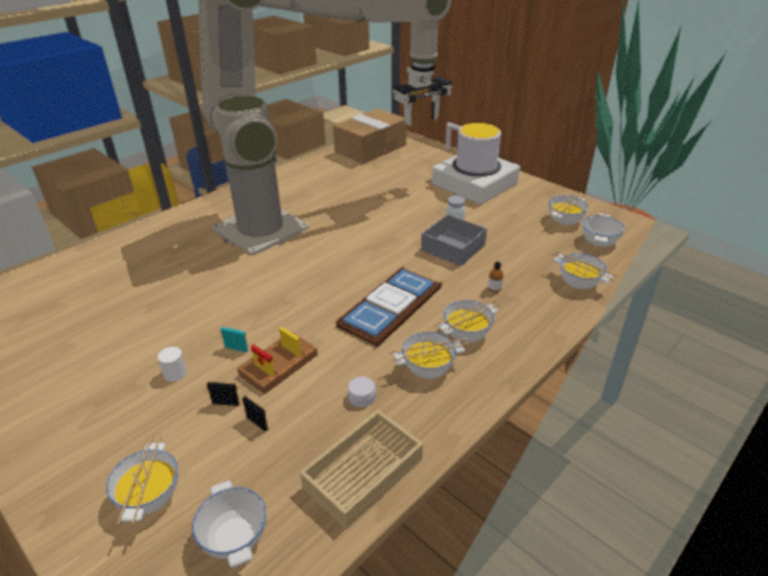

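Candidates in the top view (full-res px): red-topped (355,209), plain yellow (333,211), black (377,181) and (382,206), turquoise (353,241). The red-topped one, standing in the rack, fits the reject description. I'll confirm it in a crop and measure.

```bash
cat >> h.py <<'E'
def ray(c,uv,z):
    uv=np.atleast_2d(uv).astype(float)
    d=np.c_[(uv[:,0]-c["cx"])/c["fx"],(uv[:,1]-c["cy"])/c["fy"],np.ones(len(uv))]@rot(c).T
    e=np.array(c["eye"]); return (e+d*((z-e[2])/d[:,2])[:,None])[:,:2]
def cols(c):
    f=c["frame"].astype(int); r,g,b=f[...,0],f[...,1],f[...,2]
    return dict(red=(r>110)&(g<60)&(b<60),yel=(r>120)&(g>100)&(b<70),blue=(b>r+25)&(b>90)&(b>g+10),dark=(r<75)&(r>g+8))
def rect(P):
    (c,s,a)=cv2.minAreaRect(P.astype(np.float32)); return np.round(c,4),np.round(s,4),round(a,2)
E
python3 - <<'E'
from h import *
a=read_camera("top"); b=read_camera("scene")
A=cv2.resize(a["frame"][190:235,200:395][...,::-1],None,fx=4,fy=4,interpolation=cv2.INTER_CUBIC)
B=cv2.resize(b["frame"][170:270,130:300][...,::-1],None,fx=4,fy=4,interpolation=cv2.INTER_CUBIC)
W=max(A.shape[1],B.shape[1]); A=cv2.copyMakeBorder(A,0,0,0,W-A.shape[1],0);B=cv2.copyMakeBorder(B,0,0,0,W-B.shape[1],0)
cv2.imwrite("pics/c1.png",np.vstack([A,B]))
for nm,c,reg in(("top",a,(slice(170,240),slice(190,372))),("scene",b,(slice(170,270),slice(140,300)))):
    M=np.zeros((384,512),bool); M[reg]=1; w=cloud(c)
    for k,m in cols(c).items():
        n,l,st,ce=cv2.connectedComponentsWithStats((m&M).astype(np.uint8))
        for i in range(1,n):
            if st[i,4]<12: continue
            p=w[l==i]; v,u=np.nonzero(l==i); z=np.nanmedian(p[:,2])
            print(nm,k,np.round(ce[i],1),st[i,4],"z",np.round(z,3),"mean",np.round(np.nanmean(p,0),4),"rect",*rect(ray(c,np.c_[u,v],z)))
E
```

```text
top red [354.1 208.3] 29 z 0.07 mean [ 0.5275 -0.37    0.0705] rect [ 0.5284 -0.37  ] [0.0507 0.0072] 5.08
top yel [340.9 186.8] 102 z 0.0 mean [ 6.137e-01 -3.377e-01 -1.000e-04] rect [ 0.6151 -0.34  ] [0.0177 0.1406] 3.89
top yel [304.7 197.6] 101 z -0.0 mean [ 5.750e-01 -1.999e-01 -3.000e-04] rect [ 0.5746 -0.2031] [0.0241 0.0947] 1.72
top yel [323.1 196.1] 15 z -0.001 mean [ 0.5796 -0.2697 -0.0009] rect [ 0.5781 -0.2713] [0.0264 0.0114] 89.1
top yel [332. 210.] 33 z 0.071 mean [ 0.5225 -0.2895  0.0713] rect [ 0.5225 -0.2895] [0.0072 0.0507] 88.2
top yel [236.3 235.3] 224 z -0.001 mean [ 0.4374  0.0593 -0.0007] rect [0.4384 0.042 ] [0.2619 0.0298] 89.08
top yel [246.5 232.3] 17 z 0.002 mean [0.4481 0.0214 0.0005] rect [0.4473 0.0213] [0.0411 0.0112] 89.08
top yel [364.5 234.9] 19 z -0.001 mean [ 0.4311 -0.4206 -0.0008] rect [ 0.4328 -0.4208] [0.0338 0.0112] 89.08
top yel [334.3 234.8] 17 z -0.0 mean [ 0.4336 -0.3074 -0.0006] rect [ 0.4328 -0.3063] [0.0375 0.0075] 89.08
top blue [275.4 197.5] 582 z 0.026 mean [ 0.5751 -0.0881  0.026 ] rect [ 0.5753 -0.088 ] [0.0969 0.0836] 8.14
top 
[... 499 characters left out ...]
5306 -0.3704] [0.0271 0.0627] 73.77
scene yel [195.1 228.5] 220 z 0.039 mean [ 0.53   -0.2872  0.0414] rect [ 0.5214 -0.2945] [0.1129 0.0617] 3.7
scene yel [285.8 236.7] 306 z 0.034 mean [ 0.7772 -0.0992  0.0352] rect [ 0.7742 -0.0952] [0.0873 0.0826] 7.58
scene yel [181.3 243.7] 146 z 0.025 mean [ 0.5419 -0.357   0.0273] rect [ 0.5229 -0.3491] [0.0673 0.0978] 85.37
scene blue [273.3 188. ] 280 z 0.025 mean [0.5534 0.086  0.0251] rect [0.5528 0.0866] [0.1025 0.0727] 7.49
scene blue [246.  211.7] 435 z 0.025 mean [ 0.5786 -0.0911  0.0249] rect [ 0.578  -0.0898] [0.1042 0.0885] 7.18
scene dark [258.7 215.3] 122 z 0.011 mean [ 0.6142 -0.0591  0.0099] rect [ 0.6236 -0.0224] [0.3007 0.1103] 75.24
```

View pics/c1.png

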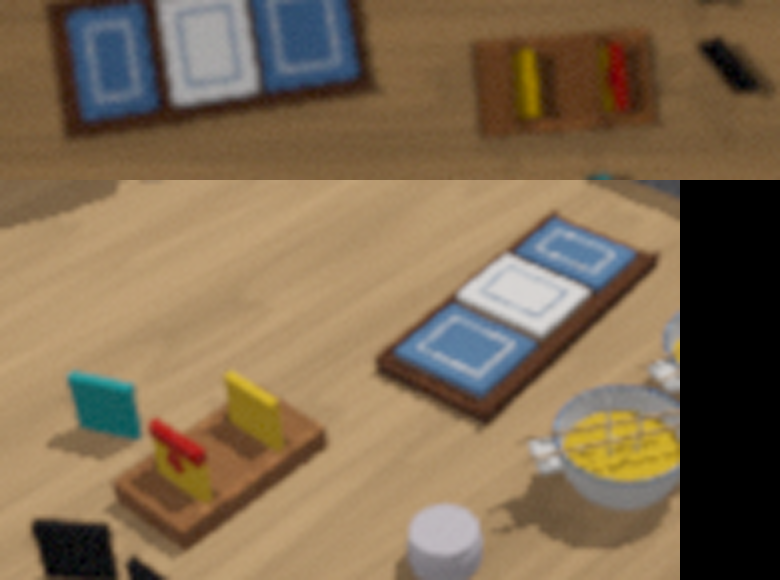

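The crop confirms the red-topped slab at (355,209) in the rack's far slot is the reject and the plain yellow one at (333,211) is the good spacer. The slim tile is on the +y side of the stand. Moving over the reject.

arm_command(xyz=[[3, -5, 0], [3, -5, 0], [3, -5, 0], [3, -5, 0], [3, -5, 0], [3, -5, 0], [3, -5, 0], [3, -5, 0], [3, -5, 0], [3, -5, 0], [3, -5, 0], [3, -5, 0]], turn=[[0, 0, 0.026], [0, 0, 0.026], [0, 0, 0.026], [0, 0, 0.026], [0, 0, 0.026], [0, 0, 0.026], [0, 0, 0.026], [0, 0, 0.026], [0, 0, 0.026], [0, 0, 0.026], [0, 0, 0.026], [0, 0, 0.026]], gripper=4.5, force=20)

```text
t: 2.3
tool_pos: [0.5055, -0.0196, 0.4051]
orientation: [-0.108, 3.139, 0.0]
force: [1.1, 0.7, 0.8]
opening: 0.0453
```

arm_command(xyz=[[0.3, -4.4, -1], [0.3, -4.4, -1], [0.3, -4.4, -1], [0.3, -4.4, -1], [0.3, -4.4, -1], [0.3, -4.4, -1], [0.3, -4.4, -1], [0.3, -4.4, -1], [0, 0, 0], [0, 0, 0]], turn=[[0, 0, 0], [0, 0, 0], [0, 0, 0], [0, 0, 0], [0, 0, 0], [0, 0, 0], [0, 0, 0], [0, 0, 0], [0, 0, 0], [0, 0, 0]])

```text
t: 3.55
tool_pos: [0.5288, -0.3695, 0.3246]
orientation: [0.107, -3.14, -0.001]
force: [0.3, 0.7, 0.1]
opening: 0.0453
```

arm_command(xyz=[[0, 0, -2.5], [0, 0, -2.5], [0, 0, -2.5], [0, 0, -1.5], [0, 0, -1], [0, 0, 0], [0, 0, 0]], turn=[[0, 0, 0], [0, 0, 0], [0, 0, 0], [0, 0, 0], [0, 0, 0], [0, 0, 0], [0, 0, 0]])

```text
t: 4.42
tool_pos: [0.5292, -0.3699, 0.2259]
orientation: [-0.107, 3.139, -0.002]
force: [0.8, 0.7, -0.4]
opening: 0.0449
```

arm_command(xyz=[[0, 0, 0], [0, 0, 0], [0, 0, 0], [0, 0, 0], [0, 0, 0], [0, 0, 0], [0, 0, 0], [0, 0, 0]], turn=[[0, 0, 0], [0, 0, 0], [0, 0, 0], [0, 0, 0], [0, 0, 0], [0, 0, 0], [0, 0, 0], [0, 0, 0]], gripper=0, force=15)

```text
t: 5.42
tool_pos: [0.5288, -0.3698, 0.2248]
orientation: [0.107, -3.14, 0.0]
force: [0.3, 0.0, 1.1]
opening: 0.0098
```

arm_command(xyz=[[0, 0, 1], [0, 0, 2], [0, 0, 3], [0, 0, 4], [0, 0, 2], [0, 0, 0]], turn=[[0, 0, 0], [0, 0, 0], [0, 0, 0], [0, 0, 0], [0, 0, 0], [0, 0, 0]])

```text
t: 6.18
tool_pos: [0.5294, -0.3702, 0.3476]
orientation: [-0.107, 3.136, -0.005]
force: [1.2, 0.4, -1.0]
opening: 0.01
```

```bash
python3 - <<'E'
from h import *
a=read_camera("top"); b=read_camera("scene"); save(b,"sc2.png",(150,290,60,320),3)
w=cloud(a); rim=(w[...,2]>.05)&(w[...,2]<.068)&(w[...,1]>.22)&(w[...,1]<.43)&(w[...,0]>.4)&(w[...,0]<.6)
print("bin rim",rect(w[rim][:,:2]),rim.sum())
print(robot.read_state()["t"])
E
```

```text
bin rim (array([0.505 , 0.3279]), array([0.1407, 0.1418]), 6.89) 199
6.275
```

View pics/sc2.png

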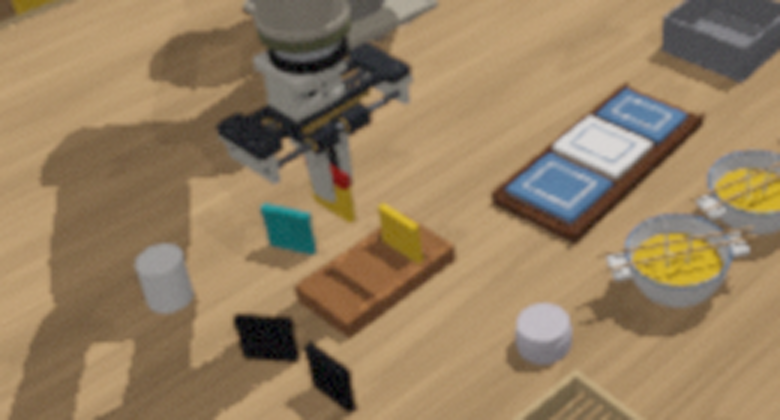

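The red slab is in the jaws (crop px ~ (335,190)) and the rack's far slot is empty. On to the bin.

arm_command(xyz=[[-0.2, 5.8, 0], [-0.2, 5.8, 0], [-0.2, 5.8, 0], [-0.2, 5.8, 0], [-0.2, 5.8, 0], [-0.2, 5.8, 0], [-0.2, 5.8, 0], [-0.2, 5.8, 0], [-0.2, 5.8, 0], [-0.2, 5.8, 0], [-0.2, 5.8, 0], [-0.2, 5.8, 0]], turn=[[0, 0, 0], [0, 0, 0], [0, 0, 0], [0, 0, 0], [0, 0, 0], [0, 0, 0], [0, 0, 0], [0, 0, 0], [0, 0, 0], [0, 0, 0], [0, 0, 0], [0, 0, 0]])

```text
t: 7.78
tool_pos: [0.5039, 0.3279, 0.3422]
orientation: [0.107, -3.137, 0.003]
force: [0.6, -0.9, 0.2]
opening: 0.0102
```

arm_command(xyz=[[0, 0, 0], [0, 0, 0], [0, 0, -2], [0, 0, -3], [0, 0, -3], [0, 0, -2], [0, 0, -1.5], [0, 0, 0], [0, 0, 0]], turn=[[0, 0, 0], [0, 0, 0], [0, 0, 0], [0, 0, 0], [0, 0, 0], [0, 0, 0], [0, 0, 0], [0, 0, 0], [0, 0, 0]])

```text
t: 8.9
tool_pos: [0.5053, 0.3265, 0.2308]
orientation: [-0.107, 3.138, 0.001]
force: [-0.3, 0.7, -0.5]
opening: 0.0104
```

arm_command(xyz=[[0, 0, 0], [0, 0, 0], [0, 0, 0], [0, 0, 0], [0, 0, 0]], turn=[[0, 0, 0], [0, 0, 0], [0, 0, 0], [0, 0, 0], [0, 0, 0]], gripper=4.5)

```text
t: 9.52
tool_pos: [0.5048, 0.3263, 0.2297]
orientation: [0.107, -3.14, 0.0]
force: [-0.2, 0.3, -0.1]
opening: 0.045
```

arm_command(xyz=[[0, 0, 2], [0, 0, 3], [0, 0, 3], [0, 0, 3], [0.1, -5, 1], [0.1, -6, 0], [0.1, -6, 0], [0.2, -6, 0], [0.2, -6, 0], [0.2, -6, 0], [0.2, -6, 0], [0.2, -6, 0]], turn=[[0, 0, 0], [0, 0, 0], [0, 0, 0], [0, 0, 0], [0, 0, 0], [0, 0, 0], [0, 0, 0], [0, 0, 0], [0, 0, 0], [0, 0, 0], [0, 0, 0], [0, 0, 0]])

```text
t: 11.02
tool_pos: [0.5177, -0.1457, 0.3518]
orientation: [-0.107, 3.137, -0.001]
force: [0.8, 0.6, 0.4]
opening: 0.0447
```

```bash
python3 - <<'E'
from h import *
a=read_camera("top"); b=read_camera("scene")
A=cv2.resize(a["frame"][180:255,110:360][...,::-1],None,fx=3,fy=3,interpolation=cv2.INTER_CUBIC)
B=cv2.resize(b["frame"][125:225,230:345][...,::-1],None,fx=3,fy=3,interpolation=cv2.INTER_CUBIC)
B=cv2.copyMakeBorder(B,0,0,0,A.shape[1]-B.shape[1],0)
cv2.imwrite("pics/c3.png",np.vstack([A,B]))
w=cloud(a); m=cols(a)["yel"]; m&=(w[...,2]>.05)&(w[...,0]>.4)&(w[...,0]<.65)&(w[...,1]<-.2)&(w[...,1]>-.33); p=w[m]; print("good",p.mean(0),m.sum())
E
```

```text
good [nan nan nan] 0<stdin>:7: RuntimeWarning: Mean of empty slice.
  ret = um.true_divide(
```

View pics/c3.png

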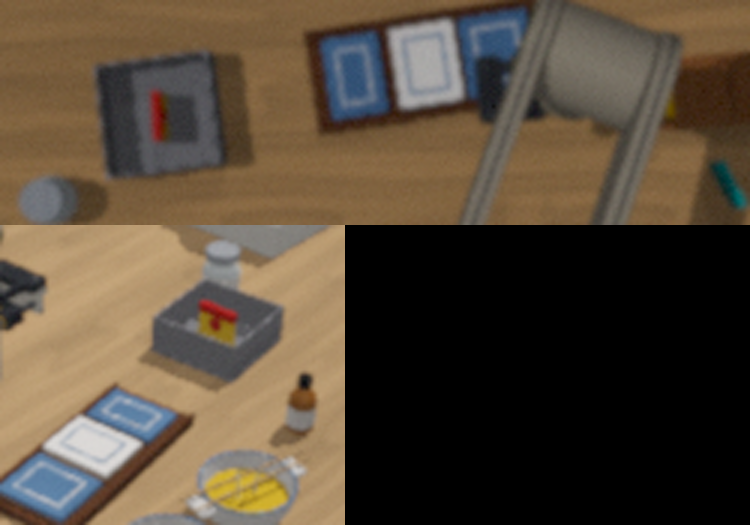

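The reject stands released inside the bin. Next, the good spacer.

arm_command(xyz=[[0.2, -5, 0], [0.2, -5, 0], [0.1, -4.4, 0], [0, 0, -3], [0, 0, 0], [0, 0, 0]], turn=[[0, 0, 0], [0, 0, 0], [0, 0, 0], [0, 0, 0], [0, 0, 0], [0, 0, 0]])

```text
t: 11.88
tool_pos: [0.5232, -0.2869, 0.3211]
orientation: [-0.109, 3.139, -0.0]
force: [1.0, -0.2, -0.6]
opening: 0.045
```

arm_command(xyz=[[0, -0.2, -2.5], [0, 0, -2.5], [0, 0, -2.5], [0, 0, -1.2], [0, 0, -0.7], [0, 0, 0], [0, 0, 0]], turn=[[0, 0, 0], [0, 0, 0], [0, 0, 0], [0, 0, 0], [0, 0, 0], [0, 0, 0], [0, 0, 0]])

```text
t: 12.75
tool_pos: [0.5233, -0.29, 0.2269]
orientation: [-0.107, 3.138, -0.002]
force: [0.1, -0.2, -0.1]
opening: 0.0453
```

arm_command(xyz=[[0, 0, 0], [0, 0, 0], [0, 0, 0], [0, 0, 0], [0, 0, 0], [0, 0, 0], [0, 0, 0], [0, 0, 0]], turn=[[0, 0, 0], [0, 0, 0], [0, 0, 0], [0, 0, 0], [0, 0, 0], [0, 0, 0], [0, 0, 0], [0, 0, 0]], gripper=0, force=15)

```text
t: 13.75
tool_pos: [0.5228, -0.2898, 0.2257]
orientation: [0.107, -3.14, 0.0]
force: [-0.0, 0.1, 0.9]
opening: 0.0099
```

arm_command(xyz=[[0, 0, 1], [0, 0, 2], [0, 0, 3], [0, 0, 3], [0, 0, 0]], turn=[[0, 0, 0], [0, 0, 0], [0, 0, 0], [0, 0, 0], [0, 0, 0]])

```text
t: 14.38
tool_pos: [0.524, -0.2905, 0.3208]
orientation: [-0.107, 3.133, -0.007]
force: [0.3, 0.3, -0.0]
opening: 0.0096
```

arm_command(xyz=[[0.4, 4, 0], [0.5, 5, 0], [0.5, 5, 0], [0.5, 5, 0], [0.5, 5, 0], [0.5, 5, 0], [0.4, 3.8, 0], [0.1, 1, -2], [0, 0, -2], [0, 0, 0], [0, 0, 0], [0, 0, 0]], turn=[[0, 0, 0.012], [0, 0, 0.012], [0, 0, 0.012], [0, 0, 0.012], [0, 0, 0.012], [0, 0, 0.012], [0, 0, 0], [0, 0, 0], [0, 0, 0], [0, 0, 0], [0, 0, 0], [0, 0, 0]])

```text
t: 15.88
tool_pos: [0.5572, 0.0474, 0.2765]
orientation: [-0.218, 3.133, -0.0]
force: [-0.7, 0.4, 0.0]
opening: 0.0097
```

```bash
python3 - <<'E'
from h import *
a=read_camera("top"); b=read_camera("scene")
A=cv2.resize(a["frame"][180:230,200:310][...,::-1],None,fx=5,fy=5,interpolation=cv2.INTER_CUBIC)
B=cv2.resize(b["frame"][150:240,210:310][...,::-1],None,fx=4,fy=4,interpolation=cv2.INTER_CUBIC)
B=cv2.copyMakeBorder(B,0,0,0,A.shape[1]-B.shape[1],0) if B.shape[1]<A.shape[1] else B
cv2.imwrite("pics/c4.png",np.vstack([A,B]))
s=robot.read_state(); print(s["tool_pos"],s["orientation"])
w=cloud(b); m=cols(b)["yel"]&(w[...,2]>.045)&(w[...,0]<.65)&(w[...,1]>-.05)&(w[...,1]<.15)
p=w[m]; q=p-p.mean(0); _,_,V=np.linalg.svd(q,full_matrices=False)
print("slab",p.mean(0),p.min(0),p.max(0),m.sum(),"normal",V[2])
v,u=np.nonzero(m); print(u.min(),u.max(),v.min(),v.max())
E
```

```text
[0.55716641 0.04777363 0.27653323] [-2.18727829e-01  3.13260292e+00 -1.88489612e-04]
slab [0.56574701 0.04700996 0.08946729] [0.53149197 0.03954979 0.06173924] [0.58801233 0.05434712 0.1232314 ] 98 normal [ 0.13541553 -0.99076741 -0.00652433]
262 274 173 186
```

View pics/c4.png

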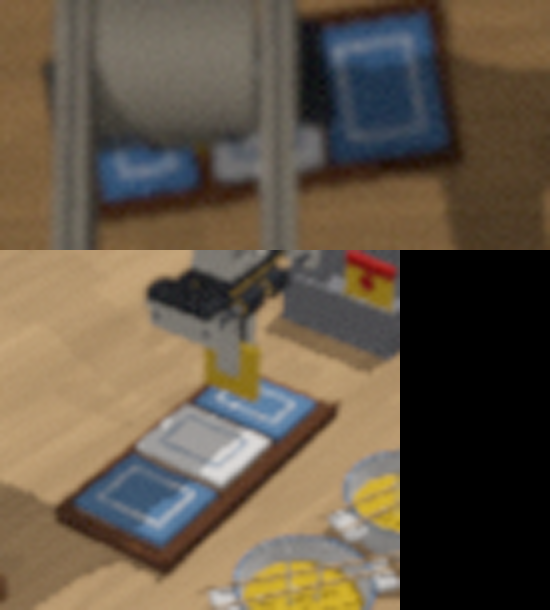

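The slab hangs over the slim/white gap in the scene view (px ≈ (268,180) full-res). The two cameras disagree by a few mm on where the stand is. I'll get the slab-to-stand offset by rendering both models into the same camera picture.

```bash
cat > fit.py <<'E'
from h import *
from scipy.optimize import minimize
def proj(c,P):
    q=(np.asarray(P,float)-np.array(c["eye"]))@rot(c); return np.c_[q[:,0]/q[:,2]*c["fx"]+c["cx"],q[:,1]/q[:,2]*c["fy"]+c["cy"]]
def box(cx,cy,yaw,x,y,z0,z1):
    k=np.array([[i*x/2,j*y/2,0] for i in(-1,1) for j in(-1,1)])
    k=np.vstack([k+[0,0,z0],k+[0,0,z1]])@R.from_euler("z",yaw).as_matrix().T
    return k+[cx,cy,0]
def mask(c,P):
    S=8; m=np.zeros((384*S,512*S),np.uint8)
    h=cv2.convexHull(((proj(c,P)+.5)*S-.5).astype(np.float32))
    cv2.fillConvexPoly(m,np.round(h*16).astype(np.int32),255,shift=4)
    m=cv2.resize(m,(512,384),interpolation=cv2.INTER_AREA)/255.
    return cv2.GaussianBlur(m,(0,0),.7)
def feat(c,k):
    f=c["frame"].astype(float)+1; r,g,b=f[...,0],f[...,1],f[...,2]; s=r+g+b
    return {"yel":(np.minimum(r,g)-b)/1, "blue":(b-r)/s*100, "red":(r-g)/s*100}[k]
def fit(c,k,B,excl=None,pad=4):
    m0=mask(c,B); v,u=np.nonzero(m0>.05); w=np.zeros((384,512),bool); w[v.min()-pad:v.max()+pad+1,u.min()-pad:u.max()+pad+1]=1
    if excl is not None: w&=~(mask(c,excl)>.02)
    I=feat(c,k)
    def cost(d): 
        m=mask(c,B+[d[0]/1e3,d[1]/1e3,0]); return -np.corrcoef(m[w],I[w])[0,1]
    r=min((minimize(cost,s,method="Nelder-Mead",options=dict(initial_simplex=np.array(s)+[[0,0],[4,0],[0,4]],xatol=.05,fatol=1e-5)) for s in([0,0],[3,3],[-3,-3])),key=lambda r:r.fun)
    return np.round(r.x,2),round(-r.fun,3)
E
cat > f1.py <<'E'
from fit import *
a=read_camera("top"); b=read_camera("scene"); y=np.radians(8.0)
R8=lambda t:(0.5628-np.sin(y)*t,0.001+np.cos(y)*t)
for n,c in(("top",a),("scene",b)):
    print(n,"broad",fit(c,"blue",box(*R8(-.09),y,.1,.086,.025,.026)))
    print(n,"red bin",fit(c,"red",box(.5048,.3263,np.radians(3.9),.06,.01,.050,.064)), "yaw of red top view")
t=robot.read_state()["tool_pos"]; print(t)
zb=t[2]-.214
fing=box(t[0],t[1],y,.021,.05,t[2]-.189,.25)
print("scene slab",fit(b,"yel",box(t[0],t[1],y,.06,.01,zb,zb+.06),fing))
E
python3 f1.py
```

```text
top broad (array([ 0.6 , -0.45]), np.float64(0.887))
top red bin (array([-1.9 , -0.16]), np.float64(0.972)) yaw of red top view
scene broad (array([ 3.88, -3.64]), np.float64(0.837))
scene red bin (array([-0.71,  1.03]), np.float64(0.892)) yaw of red top view
[0.55704503 0.04802143 0.27631232]
scene slab (array([-6.37,  4.91]), np.float64(0.492))
```

```bash
sed -i 's|"yel":(np.minimum(r,g)-b)/1|"yel":np.clip((np.minimum(r,g)-b)/s*100,5,40)|' fit.py; cat > f2.py <<'E'
from fit import *
b=read_camera("scene"); y=np.radians(8.0); t=robot.read_state()["tool_pos"]; zb=t[2]-.214
fing=box(t[0],t[1],y,.024,.05,t[2]-.190,.25)
S=box(t[0],t[1],y,.06,.01,zb,zb+.06)
print("slab",fit(b,"yel",S,fing),fit(b,"yel",box(t[0],t[1],y,.06,.01,zb,zb+.02),box(t[0],t[1],y,.1,.1,zb+.026,.25),3))
f=b["frame"][155:205,245:295][...,::-1].copy(); s=12
f=cv2.resize(f,None,fx=s,fy=s,interpolation=cv2.INTER_CUBIC)
def dr(P,col):
    h=cv2.convexHull((((proj(b,P)-[245,155])+.5)*s).astype(np.float32)); cv2.polylines(f,[h.astype(np.int32)],True,col,1)
dr(S,(0,0,255))
for q,wd in((.09,.07),(-.09,.086)): dr(box(.5628-np.sin(y)*q,.001+np.cos(y)*q,y,.1,wd,.0259,.026),(0,255,0))
dr(box(.5628,.001,y,.1,.08,.0319,.032),(255,255,0))
cv2.imwrite("pics/ov.png",f)
E
python3 f2.py
```

```text
slab (array([-9.73,  5.78]), np.float64(0.891)) (array([-13.75,  13.12]), np.float64(-0.012))
  c /= stddev[:, None]
  c /= stddev[None, :]
```

View pics/ov.png

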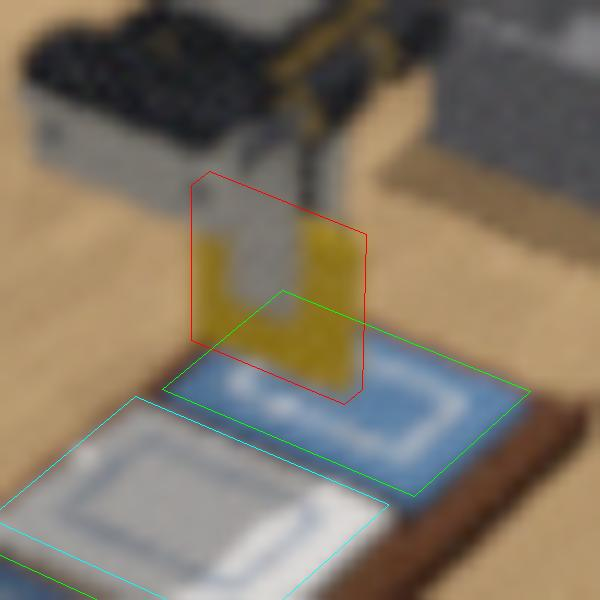

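Slab heights and depths agree to about 2 mm, but the pixel offset is ambiguous. Lowering it to just above the tiles removes most of the parallax, so I'll re-check there.

arm_command(xyz=[[-0.05, -0.05, -1], [0, 0, -1], [0, 0, -0.5], [0, 0, 0], [0, 0, 0]], turn=[[0, 0, 0], [0, 0, 0], [0, 0, 0], [0, 0, 0], [0, 0, 0]])

```text
t: 16.75
tool_pos: [0.5564, 0.0478, 0.2509]
orientation: [-0.22, 3.134, -0.0]
force: [-0.7, -0.5, 0.8]
opening: 0.0101
```

```bash
python3 f2.py 2>/dev/null; python3 -c "
from h import *
print(robot.read_state()['tool_pos'],robot.read_state()['force'])
b=read_camera('scene');w=cloud(b)
m=cols(b)['yel']&(w[...,2]>.03)&(w[...,0]<.65)&(w[...,1]>-.05)&(w[...,1]<.15)
y=np.radians(8);n=np.array([-np.sin(y),np.cos(y)]);e=np.array([np.cos(y),np.sin(y)])
p=w[m]; print('slab n',np.percentile(p[:,:2]@n,[10,25,50,75,90]),'x',np.percentile(p[:,:2]@e,[2,50,98]))
# same-camera tile edges: white tile (z>.028) and blue (z~.025)
bl=cols(b)['blue']&(w[...,0]>.45)&(w[...,0]<.7)&(abs(w[...,1])<.2)
q=w[bl][:,:2]@n; print('blue n broad',np.percentile(q[q<0],[2,50,98]),'slim',np.percentile(q[q>0],[2,50,98]))
"
```

```text
slab (array([-7.64,  2.94]), np.float64(0.894)) (array([0., 0.]), np.float64(nan))
[0.55650677 0.04779002 0.2510701 ] [ 0.54199312  0.53676767 -0.19265593]
slab n [-0.03527438 -0.03328631 -0.03182223 -0.03069676 -0.02954408] x [0.52933421 0.57113144 0.58729579]
blue n broad [-0.20950523 -0.1677883  -0.00527564] slim [0.00108784 0.02356226 0.0453923 ]
```

View pics/ov.png

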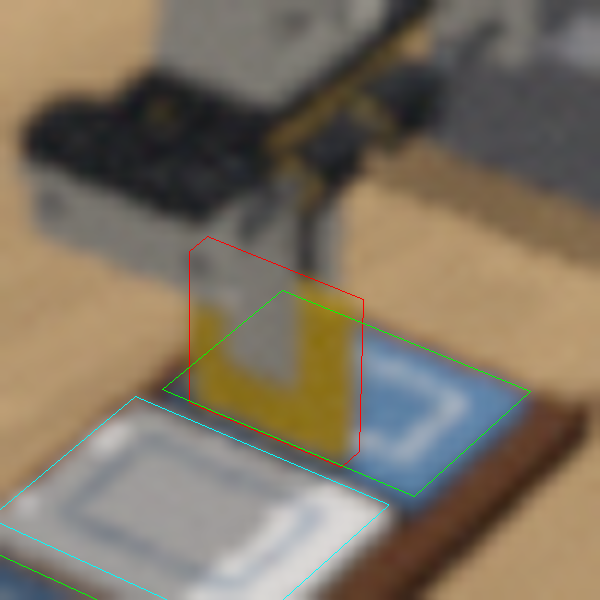

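The cameras disagree by about 3 mm in y, while the gap clearance is ±2.5 mm. Contact can settle it: with the slab's bottom between the blue top (26 mm) and the white top (32 mm), I'll probe gently toward the white tile's side.

arm_command(xyz=[[0, 0, -0.3], [0, 0, -0.3], [0, 0, -0.2], [0, 0, 0], [0, 0, 0]], turn=[[0, 0, 0], [0, 0, 0], [0, 0, 0], [0, 0, 0], [0, 0, 0]])

```text
t: 17.48
tool_pos: [0.5563, 0.0478, 0.2428]
orientation: [-0.22, 3.134, -0.0]
force: [0.9, -0.1, -0.9]
opening: 0.0098
```

arm_command(xyz=[[0, -0.1, 0], [0, 0, 0], [0, 0, 0]], turn=[[0, 0, 0], [0, 0, 0], [0, 0, 0]])

```text
t: 17.85
tool_pos: [0.5563, 0.0468, 0.2428]
orientation: [-0.22, 3.134, 0.0]
force: [0.6, -0.2, -0.6]
opening: 0.0101
```

arm_command(xyz=[[0, -0.1, 0], [0, 0, 0], [0, 0, 0]], turn=[[0, 0, 0], [0, 0, 0], [0, 0, 0]])

```text
t: 18.23
tool_pos: [0.5563, 0.0458, 0.2427]
orientation: [0.22, -3.134, 0.0]
force: [0.2, -0.2, -0.8]
opening: 0.0102
```

arm_command(xyz=[[0, -0.1, 0], [0, 0, 0], [0, 0, 0]], turn=[[0, 0, 0], [0, 0, 0], [0, 0, 0]])

```text
t: 18.6
tool_pos: [0.5563, 0.0448, 0.2427]
orientation: [0.22, -3.134, 0.0]
force: [0.0, -0.6, -0.7]
opening: 0.0097
```

arm_command(xyz=[[0, -0.1, 0], [0, 0, 0], [0, 0, 0]], turn=[[0, 0, 0], [0, 0, 0], [0, 0, 0]])

```text
t: 18.98
tool_pos: [0.5563, 0.0443, 0.2427]
orientation: [-0.22, 3.134, 0.002]
force: [0.5, 4.9, -0.5]
opening: 0.01
```

arm_command(xyz=[[0, -0.1, 0], [0, 0, 0], [0, 0, 0]], turn=[[0, 0, 0], [0, 0, 0], [0, 0, 0]])

```text
t: 19.35
tool_pos: [0.5563, 0.0439, 0.2428]
orientation: [-0.221, 3.134, 0.004]
force: [1.2, 8.9, -0.2]
opening: 0.01
```

Contact with the white tile's side came at y ≈ 0.0448, so the gap centre is y ≈ 0.0473. Backing off and inserting.

arm_command(xyz=[[0, 0.35, 0], [0, 0, 0], [0, 0, -0.2], [0, 0, -0.2], [0, 0, -0.2], [0, 0, 0], [0, 0, 0]], turn=[[0, 0, 0], [0, 0, 0], [0, 0, 0], [0, 0, 0], [0, 0, 0], [0, 0, 0], [0, 0, 0]])

```text
t: 20.23
tool_pos: [0.5563, 0.0462, 0.2367]
orientation: [-0.22, 3.134, -0.0]
force: [-0.0, 0.6, -0.5]
opening: 0.0101
```

arm_command(xyz=[[0, 0, -0.2], [0, 0, -0.2], [0, 0, -0.2], [0, 0, 0], [0, 0, 0]], turn=[[0, 0, 0], [0, 0, 0], [0, 0, 0], [0, 0, 0], [0, 0, 0]])

```text
t: 20.85
tool_pos: [0.5563, 0.0463, 0.2307]
orientation: [0.22, -3.134, 0.0]
force: [0.3, 0.7, 0.4]
opening: 0.0101
```

arm_command(xyz=[[0, 0.1, -0.1], [0, 0, -0.1], [0, 0, -0.1], [0, 0, 0], [0, 0, 0]], turn=[[0, 0, 0], [0, 0, 0], [0, 0, 0], [0, 0, 0], [0, 0, 0]])

```text
t: 21.48
tool_pos: [0.5563, 0.0473, 0.2277]
orientation: [-0.22, 3.134, -0.0]
force: [0.1, -0.3, -0.4]
opening: 0.0099
```

arm_command(xyz=[[0, 0, -0.1], [0, 0, 0], [0, 0, 0]], turn=[[0, 0, 0], [0, 0, 0], [0, 0, 0]])

```text
t: 21.85
tool_pos: [0.5564, 0.0473, 0.2277]
orientation: [-0.22, 3.134, -0.0]
force: [-4.9, 0.7, 8.7]
opening: 0.01
```

Floor contact came at the expected height (TCP 0.2277). Releasing.

arm_command(xyz=[[0, 0, 0.05], [0, 0, 0], [0, 0, 0], [0, 0, 0], [0, 0, 0]], turn=[[0, 0, 0], [0, 0, 0], [0, 0, 0], [0, 0, 0], [0, 0, 0]], gripper=3.5)

```text
t: 22.48
tool_pos: [0.5563, 0.0473, 0.2272]
orientation: [0.22, -3.134, -0.0]
force: [-0.7, -0.5, -0.3]
opening: 0.0349
```

arm_command(xyz=[[0, 0, 1], [0, 0, 2], [0, 0, 3], [0, 0, 3], [0, 0, 1], [0, 0, 0]], turn=[[0, 0, 0], [0, 0, 0], [0, 0, 0], [0, 0, 0], [0, 0, 0], [0, 0, 0]])

```text
t: 23.22
tool_pos: [0.5566, 0.0473, 0.3285]
orientation: [-0.22, 3.132, -0.0]
force: [-0.6, 0.3, -0.0]
opening: 0.0351
```

arm_command(xyz=[[0.2, -2, 0], [0.4, -2.7, 0], [0, 0, 0], [0, 0, 0], [0, 0, 0], [0, 0, 0]], turn=[[0, 0, 0], [0, 0, 0], [0, 0, 0], [0, 0, 0], [0, 0, 0], [0, 0, 0]], gripper=0)

```text
t: 23.98
tool_pos: [0.5622, 0.0008, 0.3271]
orientation: [0.221, -3.134, -0.0]
force: [0.0, 0.2, -1.0]
opening: 0.0006
```

```bash
python3 - <<'E'
from h import *
b=read_camera("scene"); save(b,"sc5.png",(120,240,210,345),5)
E
```

```text
(no output)
```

View pics/sc5.png

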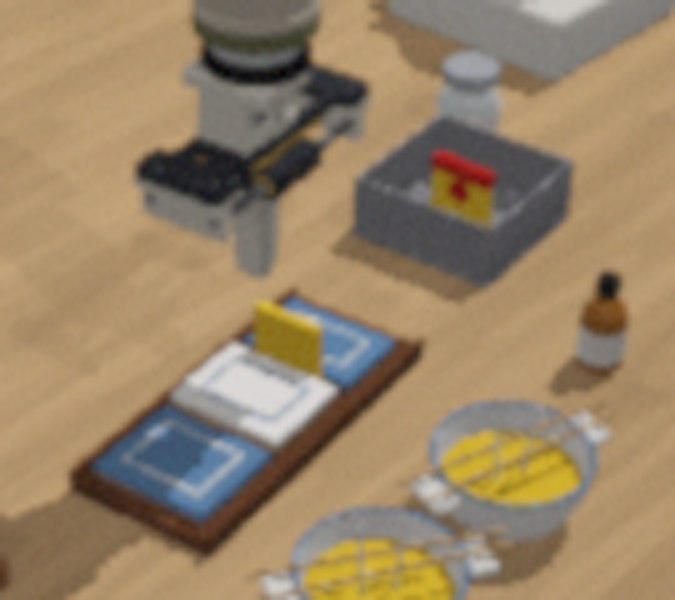

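The good spacer stands upright in the gap between the white and slim tiles, and the reject is in the bin. Now pressing.

arm_command(xyz=[[0, 0, -2], [0, 0, -3], [0, 0, -3], [0, 0, -1.5], [0, 0, -0.7], [0, 0, 0], [0, 0, 0]], turn=[[0, 0, 0], [0, 0, 0], [0, 0, 0], [0, 0, 0], [0, 0, 0], [0, 0, 0], [0, 0, 0]])

```text
t: 24.9
tool_pos: [0.5629, 0.0002, 0.2265]
orientation: [-0.22, 3.132, -0.001]
force: [0.1, -0.3, -0.9]
opening: 0.0002
```

arm_command(xyz=[[0, 0, -0.3], [0, 0, -0.2], [0, 0, -0.2], [0, 0, -0.2], [0, 0, -0.1], [0, 0, 0], [0, 0, 0]], turn=[[0, 0, 0], [0, 0, 0], [0, 0, 0], [0, 0, 0], [0, 0, 0], [0, 0, 0], [0, 0, 0]])

```text
t: 25.78
tool_pos: [0.5624, 0.0003, 0.2156]
orientation: [-0.22, 3.134, -0.0]
force: [-3.2, 0.4, 6.4]
opening: 0.0003
```

arm_command(xyz=[[0, 0, -0.1], [0, 0, -0.1], [0, 0, -0.1], [0, 0, 0], [0, 0, 0], [0, 0, 0]], turn=[[0, 0, 0], [0, 0, 0], [0, 0, 0], [0, 0, 0], [0, 0, 0], [0, 0, 0]])

```text
t: 26.52
tool_pos: [0.5624, 0.0003, 0.213]
orientation: [-0.22, 3.134, -0.0]
force: [-3.4, -0.1, 7.3]
opening: 0.0005
```

arm_command(xyz=[[0, 0, -0.1], [0, 0, 0], [0, 0, 0], [0, 0, 0]], turn=[[0, 0, 0], [0, 0, 0], [0, 0, 0], [0, 0, 0]])

```text
t: 27.02
tool_pos: [0.5624, 0.0003, 0.2124]
orientation: [-0.22, 3.134, -0.0]
force: [-6.5, -0.5, 12.6]
opening: 0.0005
```

arm_command(xyz=[[0, 0, -0.1], [0, 0, 0], [0, 0, 0], [0, 0, 0], [0, 0, 0]], turn=[[0, 0, 0], [0, 0, 0], [0, 0, 0], [0, 0, 0], [0, 0, 0]])

```text
t: 27.65
tool_pos: [0.5625, 0.0003, 0.2123]
orientation: [-0.22, 3.134, -0.0]
force: [-10.6, 0.9, 20.9]
opening: 0.0007
```

```bash
python3 - <<'E'
from h import *
b=read_camera("scene"); save(b,"sc6.png",(120,250,210,345),5)
s=robot.read_state(); print(s["t"],s["tool_pos"],s["force"])
w=cloud(b); v,u=np.mgrid[0:384,0:512]
y=np.radians(8);n=np.array([-np.sin(y),np.cos(y)]);e=np.array([np.cos(y),np.sin(y)])
d=w[...,:2]-[.5640,-.001]; N=d@n; E=d@e
for nm,lo,hi in(("white",-.03,.0),("broad",-.12,-.06)):
    m=(N>lo)&(N<hi)&(abs(E-.01)<.035)&(w[...,2]<.04); print(nm,np.nanmedian(w[m][:,2]),m.sum())
E
```

```text
27.7 [5.62502495e-01 2.94612853e-04 2.12275073e-01] [-10.57638104  -0.08191414  20.84598951]
white 0.025830363203713624 102
broad 0.02568385545192503 202
```

View pics/sc6.png

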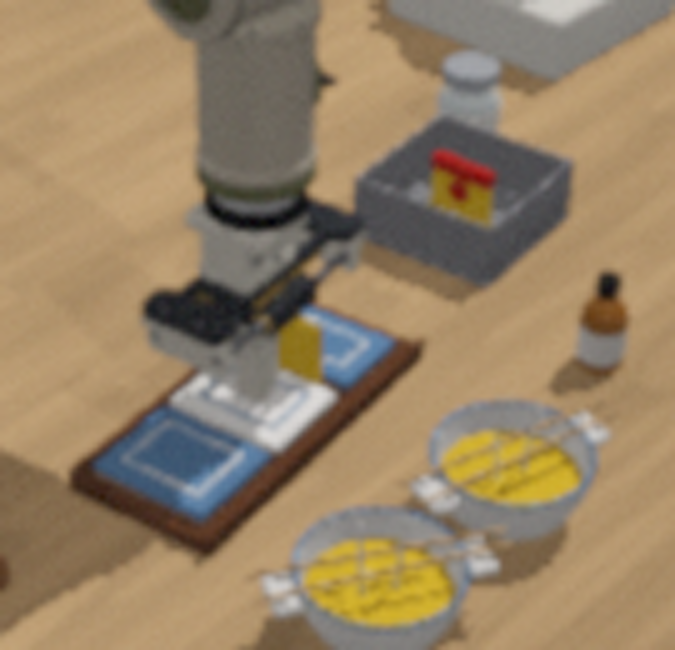

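The tile is flush: white 25.8 mm against blue 25.7 mm, on its stop at about 21 N. The spacer is still standing. Handing in.

```bash
python3 -c "
from plant import robot
print(robot.close_job())"
```

```text
the job is handed in; nothing more can be done
None
```

The job is done and was handed in at about 28 s, with the gripper still holding the white tile down.

- **Reject spacer:** it was released in the grey bin, and the last picture shows it standing there.
- **Good spacer:** it stands upright in the wide gap beside the slim tile. It touched the stand's floor at the expected height, then was let go, and it was still standing in the last picture.
- **White tile:** it is pressed onto its stop with about 21 N. Depth reads 25.8 mm for the white tile and 25.7 mm for the broad blue one.

- **Camera disagreement:** the two cameras differed by about 3 mm on where the spacer was relative to the gap, and one of the scene-camera fits failed. I found the gap by gently touching the white tile's side with the spacer. That contact agreed with the top camera to within 1 mm.
- **Other objects:** I did not aim at or touch anything else. The bowls, bottle and jar look unmoved in the last picture, but I did not re-measure anything or check the tin and pillar candle at the end.

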